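Load the bur block into the bench-top drying unit

ROBOT

A 6-joint arm with a two-finger parallel gripper is mounted at the origin on the work surface. World frame = base frame: x ahead of the robot, y to its left, z up, the work surface at z = 0. Lengths are in m, angles in rad, forces in N, time in s.
With the tool pointing down it reaches from about 0.35 to 0.775 m from the base axis. Payload 5.5 kg.
Tool frame: the origin (TCP) lies at the very end of the fingers, on their centre line; the grasp point (between the pads) lies behind it (env.hold_point_z is the z of the grasp point in the tool frame, in m); z points along the fingers, y is the line along which they close (so a half turn about z gives the same grasp; the last joint's range is limited). The gripper opens to 85 mm and grips with 20 to 120 N. Pads are 22 mm wide; open, the fingers measure 114 mm over their backs; the gripper's body (76 mm by 85 mm) begins 54 mm behind the grasp point. The pads swing forward as they close: fully open they stand 13 mm farther back than shut.
Start: joints at [-1.459, 0.313, 0.046, 1.304, 0, 1.431], TCP at [0.143, -0.557, 0.231] pointing down, gripper open.
Joint ranges: [-2.76, 2.76], [-0.86, 1.69], [-1.03, 1.26], [-2.2, 2.34], [-1.47, 1.5], [-3.14, 3.14]. Speed limits (rad/s): [2.57, 2.57, 3.14, 3.14, 3.14, 3.14].

INTERFACE

Orientations are given as a unit quaternion [w, x, y, z].
In Python, from workcell import env gives the robot as it stands.
- The arm moves only by the tool arm_command, never from a script. Its argument "rows" is a list of rows, each an object with "delta_pos": the shift along the tool's x, y, z scaled (see below), a list of three; "rot": the turn, a rotation vector about the tool's x, y, z scaled (see below), a list of three; "fingers": the closure, from 0 (fully open) to 1 (shut). A call has 1 to 20 rows; each row shifts and turns the commanded pose from where the row before left it, along the tool's axes as they then stand; what a row does not reach is not made up. The controller multiplies each number of a shift by 0.02 m and each number of a turn by 360 degrees. A row lasts 1/10 s, in which the tool goes at most 50 mm and 8.59 degrees, less where a joint would pass 70% of its speed; a pose out of reach is approached as far as the arm can. A call with a number of a shift or a turn outside -1 to 1 is refused whole. A call with a gripper value outside its range is refused whole. The fingers move at their own pace and stop on an object; "squeeze" is the grip in N (left out, the last holds). Time passes only in rows, so rows that do not move let the fingers close. It gives the time, the measured TCP pose, the force and the opening at its end, in the units of the state.
- env.get_state(): the state, without advancing time (a new reading comes with each control period).
- env.read_camera(name): name is "side" or "top"; returns (picture, depth): 400x640x3 uint8, blue, green, red; 400x640 float32, m along the optical axis (not along the pixel's ray), 0 where there is no reading.
- env.get_calibration(name): a dict with "mtx" (3x3 intrinsics, pixels), "distortion" ([k1, k2, p1, p2, k3] as OpenCV has them; the pictures are not rectified), "R" (3x3) and "t" (3): a world point X has camera coordinates R X + t. Camera axes: x right, y down, z forward; pixel columns grow to the right and rows downward; lengths in m; the calibration is good to about 2 mm. A picture is of the moment at which its call begins. get_calibration takes no time and is no camera call.
- env.hand_in(): hands the job in, once; it reports no verdict.
The state is a dict: "clock": time; "joint_pos": joint angles; "qvel": joint speeds; "tau": joint torques, N m; "tcp_pos": TCP position; "orientation": TCP orientation; "wrist_force": force on the tool from outside, world axes, zero at the start; "ft_torque": the same for the moment, N m; "finger_gap": finger opening in m.
Only numpy, scipy, OpenCV 4.12 (cv2) and the standard library are available. Lean on these libraries where they do the work, as an engineer would, in place of code of your own. Each camera call takes 0.05 s, during which the arm holds its last target. There are 200 camera calls.

TASK

Swing the dust cover of the drying unit fully aside on its pin, then take the low rectangular bur block out of the rack and set it upright on the black rubber mat, let go, and take it again by its two ends so that you can lower it gently, upright, into the middle of the unit's well until it stands on the floor. Leave the cover swung aside so that moisture can get out, and last press the long start bar fully down at its middle, so that both ends go down together, hold it for a moment and let it come back up. Do not disturb the other things on the bench.

Things in the scene. Friction and masses are not known exactly. Their poses are not given: they have to be found in the camera images.
- unit: White drying unit, a fixed box 70 mm high; origin at table height under the well's centre, x pointing away from the robot side, y to the left. Reaches from x -115 to +120 and y -70 to +160 mm. A grey exhaust stub, 34 mm diameter, stands at x -62, y +138, 35 mm above the top.
- well_floor (a point): Centre of the floor of the unit's well, 22 mm above the table; axes as the unit's. The well is a straight slot 108 mm long (x), 38 mm wide (y) and 48 mm deep, open at the top of the unit: it has room for fingers only at the ends of the block, not at its sides.
- cover_pin (a point): The vertical pin on which the dust cover turns, on the centre line of the unit, 85 mm beyond the well's centre; the point lies on the pin axis at the height of the unit's top. The pin stands 16 mm above the top.
- cover_knob (a point): Top centre of the black round knob on the dust cover: 16 mm diameter, 26 mm tall, standing on the cover 115 mm from the pin axis. The cover is a flat steel plate 48 mm wide, reaching 148 mm from the pin, 4 mm thick; its upper face is 5 mm above the unit's top.
- cover (a joint): Angle of the dust cover about its pin (rad): 0 = straight over the well, the knob towards the robot; it grows as the knob swings to the unit's left (+y; clockwise from above), stop at 1.7. The well is clear from about 1.25. Stays where it is left, light friction (under 1 N at the knob).
- bar_middle (a point): Top face of the long grey start bar, at its middle. The bar is 160 mm long along the unit's y, 20 mm wide, at the front of the unit (well-floor frame x -92, y -60 to +100), its top 19 mm above the unit's top. It goes down 6 mm against a spring, 1 N to start and about 4 N at the stop, and returns by itself. It tips if pressed off its middle.
- bar (a joint): Downward travel of the bar's middle (m): 0 up, 0.006 at the stop.
- bar_tilt (a joint): Tilt of the bar about the unit's x axis (rad), 0 = level, + raises its +y end.
- block_center (a point): Centre (half-way up) of the bur block: plain aluminium block 44 (x) x 26 (y) x 38 mm high, about 0.11 kg, a row of small burs 4 mm high on its top. In the rack its x axis lies along the rack's. The low rectangular one: its neighbours are taller or round. The rack's dividers leave fingers room only across its 26 mm width; its underside is 5 mm above the table there.
- burblock: The bur block, same axes as block_center; origin at the centre of its underside.
- rack: Fixed aluminium rack, origin at the centre of its underside: base 164 (x) x 60 (y) x 5 mm, three bays in a row along x at -52, 0 and +52 mm, parted by dividers 4 mm thick, 36 mm deep, up to 30 mm above the table; each bay is 48 mm long and open to +y and -y.
- mat_center (a point): Centre of the upper face of the fixed black rubber mat, 110 x 100 mm, 3 mm thick, kept clear: the place to put the block down and change grip.
- tallblock: Bystander in the rack: block 44 x 26 mm, 52 mm high. Origin at the centre of its underside.
- pot: Bystander in the rack: upright cylinder, 28 mm diameter, 38 mm high. Origin at the centre of its underside.
- bowl: Bystander: green mixing bowl, 90 mm diameter, 50 mm high. Origin at the centre of its underside.
- can: Bystander: small white jar, 44 mm diameter, 75 mm high. Origin at the centre of its underside.
- spatula: Bystander: spatula 190 mm long lying left of the unit. Origin at about its middle.
- model: Bystander: white plaster jaw model, about 62 x 60 mm, 23 mm high, behind the unit. Origin at its underside.
- bottle: Bystander: white bottle, 60 mm diameter, 160 mm high, left of the unit. Origin at the centre of its underside.
- dish: Bystander: small steel dish, 34 mm diameter, 16 mm high, standing on the unit's top on the right of the pin. Origin at the centre of its underside.
Things that resemble listed ones, but are neither listed nor needed, are in the scene too. Leave any brown or orange look-alike of the burblock alone.

How it is judged:
By the outcome, as a careful person would: the job done as asked, in the order asked, and still so for the second after the job is handed in, with the robot touching nothing.
It also fails if it takes over 72 s, if anything falls off the work surface, if the arm or the gripper's body presses on something with over 40 N, if the wrist force passes 120 N, or if a joint passes its speed limit or range.

## Working session

There is one attempt and no reset: what is moved stays moved. The work goes in short steps, Python scripts to look and compute and a tool call to move; the robot and the scene stay as the last step left them, time stands still between calls to the robot, and variables do not carry over. Pictures are saved under pics/ and viewed, on a budget of 10 in all, crops included, one or two more only if the job needs it, and the job is handed in when it is done.

Besides the shell and the picture viewer there is one more tool, called after ">>>" by a JSON object that holds its "op" and its "data", one argument or row to a line. arm_command: Moves the arm, as the interface text tells. Shifts and turns lie within -1 to 1; 1 stands for 0.02 m of shift or 360 degrees of turn. Its arguments: {"type":"object","properties":{"rows":{"type":"array","items":{"type":"object","properties":{"delta_pos":{"type":"array","items":{"type":"number","minimum":-1,"maximum":1}},"rot":{"type":"array","items":{"type":"number","minimum":-1,"maximum":1}},"fingers":{"type":"number"}}}},"squeeze":{"type":"number"}},"required":["rows"]}

```bash
ls; mkdir -p pics
cat > h.py <<'E'
import numpy as np, cv2
from workcell import env
def snap(n,tag):
    im,d=env.read_camera(n); cv2.imwrite(f'pics/{tag}.png',im); np.save(f'pics/{tag}.npy',d); return im,d
def world(n,d,pts,z=None):
    c=env.get_calibration(n); K=np.array(c['mtx']);R=np.array(c['R']);t=np.array(c['t'])
    u=cv2.undistortPoints(np.array(pts,float).reshape(-1,1,2),K,np.array(c['distortion'])).reshape(-1,2)
    out=[]
    for i,(p,q) in enumerate(zip(pts,u)):
        r=np.array([q[0],q[1],1.])
        if z is None:
            x,y=map(int,np.round(p)); w=d[max(0,y-1):y+2,max(0,x-1):x+2]; w=w[w>0]; s=np.median(w) if len(w) else 0
        else:
            zz=z[i] if np.ndim(z) else z
            a=R.T@r; b=-R.T@t; s=(zz-b[2])/a[2]
        out.append(R.T@(r*s-t))
    return np.array(out)
def proj(n,X):
    c=env.get_calibration(n)
    return cv2.projectPoints(np.array(X,float).reshape(-1,1,3),cv2.Rodrigues(np.array(c['R']))[0],np.array(c['t'],float),np.array(c['mtx']),np.array(c['distortion']))[0].reshape(-1,2)
E
python3 - <<'E'
from h import *
for n in('top','side'):
    snap(n,n+'0'); c=env.get_calibration(n); print(n,np.round(c['mtx'],1).tolist(),(-np.array(c['R']).T@c['t']).round(3))
print(env.get_state(),env.hold_point_z)
E
```

```text
pics
top [[515.8, 0.0, 316.3], [0.0, 515.8, 191.0], [0.0, 0.0, 1.0]] [0.495 0.029 1.462]
side [[366.0, 0.0, 320.8], [0.0, 366.0, 204.5], [0.0, 0.0, 1.0]] [ 0.488 -0.852  0.677]
{'clock': 0.1, 'joint_pos': array([-1.45855893e+00,  3.13916496e-01,  4.51084054e-02,  1.30361017e+00,
        1.29536367e-05,  1.43122569e+00]), 'qvel': array([-0.00085934, -0.00257398,  0.00339742, -0.00179185, -0.00035626,
       -0.00091086]), 'tau': array([ 1.44567966e-03, -4.81724453e+01,  2.99244475e+01,  1.26743002e-02,
       -2.27577498e-04,  5.40717679e-06]), 'tcp_pos': array([ 0.14322415, -0.55641101,  0.23050952]), 'orientation': array([-8.10803517e-04,  9.92084228e-01,  1.25571600e-01,  1.75590533e-05]), 'wrist_force': array([0.50238813, 0.03407297, 0.5047657 ]), 'ft_torque': array([-0.02037276, -0.08382648, -0.01262382]), 'finger_gap': 0.08519185081268171} -0.0187
```

View pics/top0.png

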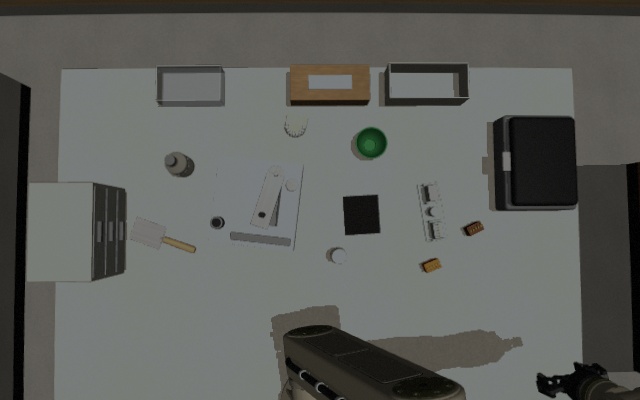

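View pics/side0.png

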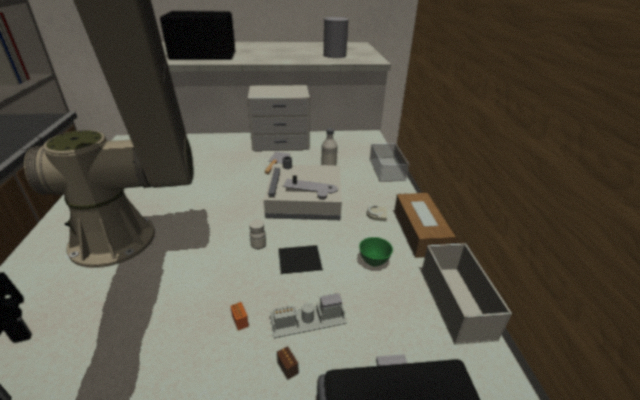

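The top picture shows the unit (rows 165-248, cols 212-303), the cover knob near (262,214), the bar at (260,238), the mat at (361,214) and the rack at (431,210). The side view shows the bur block in the rack bay nearest the robot. Next I'll enlarge these.

Run:
```python
from h import *
im=cv2.imread('pics/top0.png')
a=cv2.resize(im[155:255,205:310],None,fx=4,fy=4,interpolation=cv2.INTER_CUBIC)
b=cv2.resize(im[175:275,400:490],None,fx=4,fy=4,interpolation=cv2.INTER_CUBIC)
o=np.clip(np.hstack([a,b])*1.5,0,255).astype(np.uint8)
for x in range(0,780,40): cv2.line(o,(x,0),(x,4 if x%200 else 10),(0,0,255),1)
for y in range(0,400,40): cv2.line(o,(0,y),(4,y),(0,0,255),1); cv2.line(o,(420,y),(424,y),(0,0,255),1)
cv2.imwrite('pics/crop1.png',o)
```

```text
(no output)
```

View pics/crop1.png

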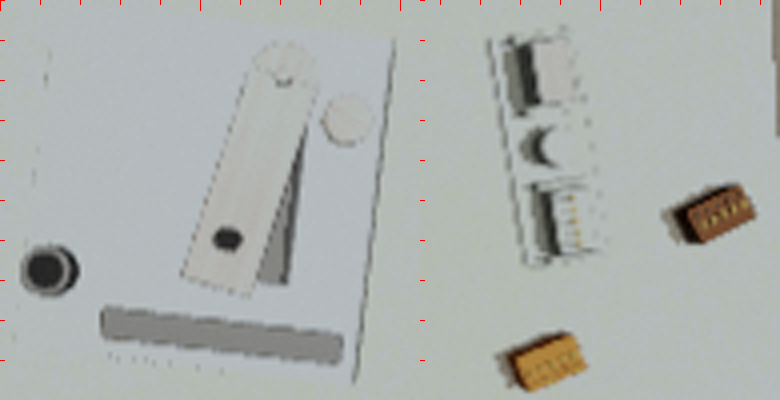

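Run:
```python
from h import *
from scipy.optimize import least_squares
d=np.load('pics/top0.npy')
P=lambda l,ox=205,oy=155:[(x/4-.375+ox,y/4-.375+oy) for x,y in l]
bar=P([(101,307),(343,333),(341,363),(102,336)]); stub=P([(46,270)]); edge=P([(394,38),(374,210),(354,383)])
mod=np.array([[-82,100,89],[-82,-60,89],[-102,-60,89],[-102,100,89],[-62,138,105]])/1000
W=world('top',d,bar+stub,[.089]*4+[.105]); E_=world('top',d,edge,.07)
def f(p):
    c,s=np.cos(p[2]),np.sin(p[2]);R=np.array([[c,-s],[s,c]])
    r=(mod[:,:2]@R.T+p[:2]-W[:,:2]); r2=((E_[:,:2]-p[:2])@R)[:,1]+.07
    return np.r_[r.ravel(),r2]
s=least_squares(f,[.5,.15,0]);print('unit',s.x.round(4),(f(s.x)*1000).round(1))
p=s.x;c,sn=np.cos(p[2]),np.sin(p[2]);U=lambda x,y:np.array([p[0]+c*x-sn*y,p[1]+sn*x+c*y])
k=world('top',d,P([(228,239)]),.101)[0];pin=U(.085,0)
print('knob',k.round(4),'pin',pin.round(4),'r',np.hypot(*(k[:2]-pin)).round(4))
v=(k[:2]-pin);print('cover ang',np.arctan2(-v[0]*sn+v[1]*c,-(v[0]*c+v[1]*sn)))
print('pin seen',world('top',d,P([(285,70)]),.08)[0].round(4))
print('depth knob/bar/top z',world('top',d,P([(228,239),(222,335),(130,150)]))[:,2].round(4))
print('mat',world('top',d,[(343.5,195.5),(378.5,195),(379.5,233.5),(344.5,235)],.003).mean(0).round(4))
# rack by height
vv,uu=np.mgrid[178:246,405:460];pts=np.c_[uu.ravel(),vv.ravel()]
w=world('top',d,pts)
for lo,hi in((.05,.062),(.038,.049),(.026,.034),(.003,.0075)):
    m=(w[:,2]>lo)&(w[:,2]<hi);q=w[m];n,l,st,ce=cv2.connectedComponentsWithStats(m.reshape(vv.shape).astype(np.uint8))
    for i in range(1,n):
        if st[i,4]<8: continue
        q=w[(l.ravel()==i)];r=cv2.minAreaRect(q[:,:2].astype(np.float32)*1000)
        print(lo,st[i,4],'mean',q.mean(0).round(4),'rect',np.round(r[0],1),np.round(r[1],1),round(r[2],1))
m=w[:,2]>.0035
r=cv2.minAreaRect(w[m][:,:2].astype(np.float32)*1000);print('rack',r)
L=world('top',d,P([(489,40),(527,265)],295,175),.005);print(L)
```

```text
unit [ 0.5478  0.1283 -0.1176] [ 0.5 -1.9 -0.2 -0.4 -0.3  0.6 -0.2  1.1  0.2 -0.3 -0.5 -0.3 -0.1]
knob [0.522  0.1538 0.101 ] pin [0.6322 0.1183] r 0.1158
cover ang 0.19409618871405565
pin seen [0.6358 0.1175 0.08  ]
depth knob/bar/top z [0.1015 0.0918 0.07  ]
mat [ 0.5213 -0.1197  0.003 ]
0.05 148 mean [ 0.5804 -0.3121  0.0572] rect [ 580.7 -313.1] [40.8 27. ] 8.2
0.038 9 mean [ 0.585  -0.2991  0.0436] rect [ 584.9 -299.1] [22.1  1. ] 10.6
0.038 75 mean [ 0.5307 -0.3194  0.043 ] rect [ 531.  -319.6] [22.5 25. ] 89.9
0.038 137 mean [ 0.4785 -0.3267  0.0432] rect [ 479.3 -327.1] [44.1 25.2] 5.3
0.026 8 mean [ 0.6065 -0.3215  0.03  ] rect [ 606.9 -321.5] [11.5  3.4] 89.7
0.026 13 mean [ 0.5986 -0.3016  0.0301] rect [ 596.7 -300.8] [ 8.8 19.3] 58.1
0.026 18 mean [ 0.558  -0.3174  0.0291] rect [ 557.7 -319.2] [ 5.7 32.7] 9.9
0.026 18 mean [ 0.494  -0.3149  0.0297] rect [ 489.5 -316.8] [11.  30.7] 89.8
0.026 16 mean [ 0.4549 -0.3328  0.0301] rect [ 454.5 -332.7] [ 6.5 28.5] 11.7
0.003 8 mean [ 0.6219 -0.3067  0.0036] rect [ 622.  -306.7] [6.1 6.3] 43.3
0.003 418 mean [ 0.5271 -0.308   0.0056] rect [ 532.3 -322. ] [161.  76.] 10.8
0.003 9 mean [ 0.5997 -0.357   0.0043] rect [ 600.4 -356.4] [5.6 8.9] 83.1
0.003 8 mean [ 0.582  -0.3419  0.0045] rect [ 581.6 -343. ] [17.   3.1] 0.2
0.003 8 mean [ 0.5541 -0.2509  0.0039] rect [ 554.6 -250.7] [6.3 7.8] 62.0
0.003 34 mean [ 0.4759 -0.3537  0.0051] rect [ 476.1 -354. ] [45.7  9.2] 5.8
0.003 8 mean [ 0.4776 -0.2472  0.0035] rect [ 476.1 -247. ] [ 5.4 12.6] 55.3
0.003 8 mean [ 0.4472 -0.3289  0.0039] rect [ 447.5 -328.9] [ 2.3 20.3] 10.6
rack ((535.3079833984375, -316.97161865234375), (179.54464721679688, 146.9290313720703), 1.753517985343933)
[[ 0.60583485 -0.27843301  0.005     ]
 [ 0.44609245 -0.30261594  0.005     ]]
```

```bash
cat >> h.py <<'E'
from scipy.spatial.transform import Rotation as Ro
def plan(x,y,z,yaw=None):
    """total turn about tool z (units of 360deg), then shift in turned tool axes in units of 0.02 m"""
    s=env.get_state(); q=s['orientation']; R=Ro.from_quat(np.r_[q[1:],q[0]]).as_matrix()
    y0=np.arctan2(R[1,0],R[0,0]); dy=0 if yaw is None else (yaw-y0+np.pi)%(2*np.pi)-np.pi
    D=R@Ro.from_rotvec([0,0,-dy]).as_matrix()
    print('yaw',y0.round(4),'turn',round(-dy/2/np.pi,4),'shift',(D.T@(np.array([x,y,z])-s['tcp_pos'])/.02).round(3),'tilt',R[:2,2].round(4),'F',s['wrist_force'].round(2),'gap',round(s['finger_gap'],4),'t',s['clock'],'tcp',s['tcp_pos'].round(4))
UN=np.array([.5478,.1283]);UY=-.1176
def U(x,y):
    c,s=np.cos(UY),np.sin(UY);return UN+[c*x-s*y,s*x+c*y]
E
python3 - <<'E'
from h import *
plan(.522,.1538,.15,2.075)
E
```

```text
yaw 0.2518 turn -0.2902 shift [21.936 33.735  4.08 ] tilt [-0.0002  0.0016] F [0.5  0.03 0.5 ] gap 0.0852 t 0.1 tcp [ 0.1432 -0.5564  0.2305]
```

>>> {"op": "arm_command", "data": {
  "rows": [
    {"rot": [0,0,-0.0207],"fingers": 0.7},
    {"rot": [0,0,-0.0207],"fingers": 0.7},
    {"rot": [0,0,-0.0207],"fingers": 0.7},
    {"rot": [0,0,-0.0207],"fingers": 0.7},
    {"rot": [0,0,-0.0207],"fingers": 0.7},
    {"rot": [0,0,-0.0207],"fingers": 0.7},
    {"rot": [0,0,-0.0207],"fingers": 0.7},
    {"rot": [0,0,-0.0207],"fingers": 0.7},
    {"rot": [0,0,-0.0207],"fingers": 0.7},
    {"rot": [0,0,-0.0207],"fingers": 0.7},
    {"rot": [0,0,-0.0207],"fingers": 0.7},
    {"rot": [0,0,-0.0207],"fingers": 0.7},
    {"rot": [0,0,-0.0207],"fingers": 0.7},
    {"rot": [0,0,-0.0207],"fingers": 0.7}
  ]
}}

```text
schema error: expected keys delta_pos, rot, fingers
```

>>> {"op": "arm_command", "data": {
  "rows": [
    {"delta_pos": [0.64,0.98,0],"fingers": 0.7},
    {"delta_pos": [0.64,0.98,0],"fingers": 0.7},
    {"delta_pos": [0.64,0.98,0],"fingers": 0.7},
    {"delta_pos": [0.64,0.98,0],"fingers": 0.7},
    {"delta_pos": [0.64,0.98,0],"fingers": 0.7},
    {"delta_pos": [0.64,0.98,0],"fingers": 0.7},
    {"delta_pos": [0.64,0.98,0],"fingers": 0.7},
    {"delta_pos": [0.64,0.98,0],"fingers": 0.7},
    {"delta_pos": [0.64,0.98,0],"fingers": 0.7},
    {"delta_pos": [0.64,0.98,0],"fingers": 0.7},
    {"delta_pos": [0.64,0.98,0],"fingers": 0.7},
    {"delta_pos": [0.64,0.98,0],"fingers": 0.7},
    {"delta_pos": [0.64,0.98,0],"fingers": 0.7},
    {"delta_pos": [0.64,0.98,0],"fingers": 0.7},
    {"delta_pos": [0.64,0.98,0],"fingers": 0.7},
    {"delta_pos": [0.64,0.98,0],"fingers": 0.7},
    {"delta_pos": [0.64,0.98,0],"fingers": 0.7},
    {"delta_pos": [0.64,0.98,0],"fingers": 0.7}
  ]
}}

```text
schema error: expected keys delta_pos, rot, fingers
```

>>> {"op": "arm_command", "data": {
  "rows": [
    {"delta_pos": [0.64,0.98,0],"fingers": 0.7},
    {"delta_pos": [0.64,0.98,0],"fingers": 0.7},
    {"delta_pos": [0.64,0.98,0],"fingers": 0.7},
    {"delta_pos": [0.64,0.98,0],"fingers": 0.7},
    {"delta_pos": [0.64,0.98,0],"fingers": 0.7},
    {"delta_pos": [0.64,0.98,0],"fingers": 0.7},
    {"delta_pos": [0.64,0.98,0],"fingers": 0.7},
    {"delta_pos": [0.64,0.98,0],"fingers": 0.7},
    {"delta_pos": [0.64,0.98,0],"fingers": 0.7},
    {"delta_pos": [0.64,0.98,0],"fingers": 0.7},
    {"delta_pos": [0.64,0.98,0],"fingers": 0.7},
    {"delta_pos": [0.64,0.98,0],"fingers": 0.7},
    {"delta_pos": [0.64,0.98,0],"fingers": 0.7},
    {"delta_pos": [0.64,0.98,0],"fingers": 0.7},
    {"delta_pos": [0.64,0.98,0],"fingers": 0.7},
    {"fingers": 0.7},
    {"fingers": 0.7}
  ]
}}

```text
schema error: expected keys delta_pos, rot, fingers
```

Run:
```python
from h import *
plan(.522,.1538,.082,2.075)
```

```text
yaw 0.2518 turn -0.2902 shift [21.931 33.733  7.48 ] tilt [-0.0002  0.0016] F [0.5  0.03 0.5 ] gap 0.0852 t 0.1 tcp [ 0.1432 -0.5564  0.2305]
```

>>> {"op": "arm_command", "data": {
  "rows": [
    {"delta_pos": [0,0,0],"rot": [0,0,-0.0207],"fingers": 0.7},
    {"delta_pos": [0,0,0],"rot": [0,0,-0.0207],"fingers": 0.7},
    {"delta_pos": [0,0,0],"rot": [0,0,-0.0207],"fingers": 0.7},
    {"delta_pos": [0,0,0],"rot": [0,0,-0.0207],"fingers": 0.7},
    {"delta_pos": [0,0,0],"rot": [0,0,-0.0207],"fingers": 0.7},
    {"delta_pos": [0,0,0],"rot": [0,0,-0.0207],"fingers": 0.7},
    {"delta_pos": [0,0,0],"rot": [0,0,-0.0207],"fingers": 0.7},
    {"delta_pos": [0,0,0],"rot": [0,0,-0.0207],"fingers": 0.7},
    {"delta_pos": [0,0,0],"rot": [0,0,-0.0207],"fingers": 0.7},
    {"delta_pos": [0,0,0],"rot": [0,0,-0.0207],"fingers": 0.7},
    {"delta_pos": [0,0,0],"rot": [0,0,-0.0207],"fingers": 0.7},
    {"delta_pos": [0,0,0],"rot": [0,0,-0.0207],"fingers": 0.7},
    {"delta_pos": [0,0,0],"rot": [0,0,-0.0207],"fingers": 0.7},
    {"delta_pos": [0,0,0],"rot": [0,0,-0.0207],"fingers": 0.7}
  ]
}}

```text
clock: 1.5
tcp_pos: [0.1432, -0.5566, 0.2308]
orientation: [-0.0, 0.507, 0.862, 0.0]
wrist_force: [-0.2, -0.0, -0.2]
finger_gap: 0.0254
```

>>> {"op": "arm_command", "data": {
  "rows": [
    {"delta_pos": [0.64,0.98,0],"rot": [0,0,0],"fingers": 0.7},
    {"delta_pos": [0.64,0.98,0],"rot": [0,0,0],"fingers": 0.7},
    {"delta_pos": [0.64,0.98,0],"rot": [0,0,0],"fingers": 0.7},
    {"delta_pos": [0.64,0.98,0],"rot": [0,0,0],"fingers": 0.7},
    {"delta_pos": [0.64,0.98,0],"rot": [0,0,0],"fingers": 0.7},
    {"delta_pos": [0.64,0.98,0],"rot": [0,0,0],"fingers": 0.7},
    {"delta_pos": [0.64,0.98,0],"rot": [0,0,0],"fingers": 0.7},
    {"delta_pos": [0.64,0.98,0],"rot": [0,0,0],"fingers": 0.7},
    {"delta_pos": [0.64,0.98,0],"rot": [0,0,0],"fingers": 0.7},
    {"delta_pos": [0.64,0.98,0],"rot": [0,0,0],"fingers": 0.7},
    {"delta_pos": [0.64,0.98,0],"rot": [0,0,0],"fingers": 0.7},
    {"delta_pos": [0.64,0.98,0],"rot": [0,0,0],"fingers": 0.7},
    {"delta_pos": [0.64,0.98,0],"rot": [0,0,0],"fingers": 0.7},
    {"delta_pos": [0.64,0.98,0],"rot": [0,0,0],"fingers": 0.7},
    {"delta_pos": [0.64,0.98,0],"rot": [0,0,0],"fingers": 0.7},
    {"delta_pos": [0.64,0.98,0],"rot": [0,0,0],"fingers": 0.7}
  ]
}}

```text
clock: 3.1
tcp_pos: [0.3198, -0.2254, 0.231]
orientation: [-0.0, 0.509, 0.861, 0.0]
wrist_force: [-0.4, 0.2, -0.1]
finger_gap: 0.0259
```

>>> {"op": "arm_command", "data": {
  "rows": [
    {"delta_pos": [0.64,0.98,0],"rot": [0,0,0],"fingers": 0.7},
    {"delta_pos": [0.64,0.98,0],"rot": [0,0,0],"fingers": 0.7},
    {"delta_pos": [0.64,0.98,0],"rot": [0,0,0],"fingers": 0.7},
    {"delta_pos": [0.64,0.98,0],"rot": [0,0,0],"fingers": 0.7},
    {"delta_pos": [0.64,0.98,0],"rot": [0,0,0],"fingers": 0.7},
    {"delta_pos": [0.64,0.98,0],"rot": [0,0,0],"fingers": 0.7},
    {"delta_pos": [0.64,0.98,0],"rot": [0,0,0],"fingers": 0.7},
    {"delta_pos": [0.64,0.98,0],"rot": [0,0,0],"fingers": 0.7},
    {"delta_pos": [0.64,0.98,0],"rot": [0,0,0],"fingers": 0.7},
    {"delta_pos": [0.64,0.98,0],"rot": [0,0,0],"fingers": 0.7},
    {"delta_pos": [0.64,0.98,0],"rot": [0,0,0],"fingers": 0.7},
    {"delta_pos": [0.64,0.98,0],"rot": [0,0,0],"fingers": 0.7},
    {"delta_pos": [0.64,0.98,0],"rot": [0,0,0],"fingers": 0.7},
    {"delta_pos": [0.64,0.98,0],"rot": [0,0,0],"fingers": 0.7},
    {"delta_pos": [0.64,0.98,0],"rot": [0,0,0],"fingers": 0.7},
    {"delta_pos": [0.64,0.98,0],"rot": [0,0,0],"fingers": 0.7},
    {"delta_pos": [0.64,0.98,0],"rot": [0,0,0],"fingers": 0.7},
    {"delta_pos": [0,0,0],"rot": [0,0,0],"fingers": 0.7},
    {"delta_pos": [0,0,0],"rot": [0,0,0],"fingers": 0.7}
  ]
}}

```text
clock: 5.0
tcp_pos: [0.5067, 0.1247, 0.2307]
orientation: [-0.0, 0.509, 0.861, -0.001]
wrist_force: [-0.9, -0.2, -0.2]
finger_gap: 0.0252
```

Run:
```python
from h import *
plan(.522,.1538,.082,2.075)
```

```text
yaw 2.0738 turn -0.0002 shift [0.901 1.385 7.431] tilt [-0.0014 -0.0005] F [-0.93 -0.19 -0.21] gap 0.0252 t 5.0 tcp [0.5067 0.1247 0.2307]
```

>>> {"op": "arm_command", "data": {
  "rows": [
    {"delta_pos": [0.45,0.7,0],"rot": [0,0,0],"fingers": 0.7},
    {"delta_pos": [0.45,0.685,0],"rot": [0,0,0],"fingers": 0.7},
    {"delta_pos": [0,0,0.8],"rot": [0,0,0],"fingers": 0.7},
    {"delta_pos": [0,0,0.8],"rot": [0,0,0],"fingers": 0.7},
    {"delta_pos": [0,0,0.8],"rot": [0,0,0],"fingers": 0.7},
    {"delta_pos": [0,0,0.8],"rot": [0,0,0],"fingers": 0.7},
    {"delta_pos": [0,0,0.8],"rot": [0,0,0],"fingers": 0.7},
    {"delta_pos": [0,0,0.8],"rot": [0,0,0],"fingers": 0.7},
    {"delta_pos": [0,0,0.4],"rot": [0,0,0],"fingers": 0.7},
    {"delta_pos": [0,0,0],"rot": [0,0,0],"fingers": 0.7}
  ]
}}

```text
clock: 6.0
tcp_pos: [0.5221, 0.1538, 0.1261]
orientation: [-0.001, 0.509, 0.861, -0.001]
wrist_force: [0.2, 0.4, 0.2]
finger_gap: 0.0257
```

Run:
```python
from h import *
plan(.522,.1538,.082,2.075)
im,d=snap('top','t1'); im2,d2=snap('side','s1')
c=proj('top',[[.522,.1538,.1]])[0].astype(int);c2=proj('side',[[.522,.1538,.1]])[0].astype(int);print(c,c2)
f=lambda i,c:cv2.resize(i[c[1]-40:c[1]+40,c[0]-40:c[0]+40],(400,400),interpolation=cv2.INTER_CUBIC)
cv2.imwrite('pics/c2.png',np.clip(np.hstack([f(im,c),f(im2,c2)])*1.4,0,255).astype(np.uint8))
```

```text
yaw 2.0727 turn -0.0004 shift [-1.000e-03 -1.000e-03  2.207e+00] tilt [-0.0022 -0.0003] F [0.18 0.35 0.16] gap 0.0257 t 6.0 tcp [0.5221 0.1538 0.1261]
[261 214] [294 176]
```

View pics/c2.png

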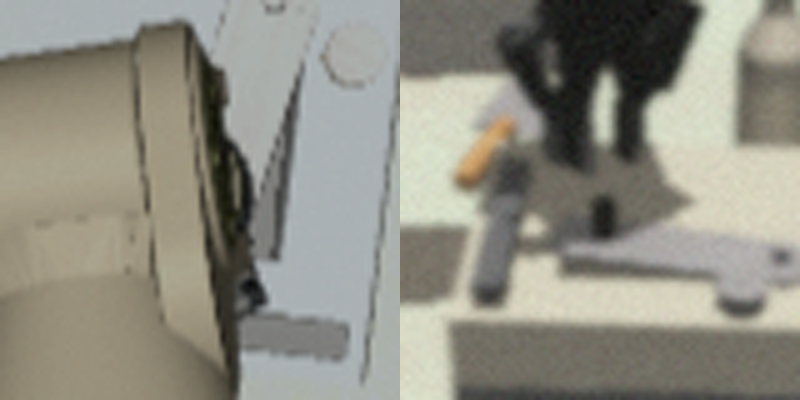

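The view from the side shows the two open fingers right above the black knob (about (602,215) in the crop), with clearance on both sides. Now I go down and swing the cover along the arc.

Run:
```python
from h import *
pin=U(.085,0); r=.1155; a=np.linspace(.194,1.72,17)
K=np.array([pin+(U(-np.cos(t)*r+.085,np.sin(t)*r)-U(.085,0)) for t in a]); D=np.diff(K,axis=0)
f=2.073; ex=np.array([np.cos(f),np.sin(f)]);ey=np.array([np.sin(f),-np.cos(f)])
print(K[0],K[-1]); print((np.c_[D@ex,D@ey]/.02).round(2).tolist())
```

```text
[0.5222749  0.15373724] [0.66266444 0.22974046]
[[0.36, 0.42], [0.32, 0.45], [0.27, 0.48], [0.23, 0.5], [0.18, 0.52], [0.13, 0.54], [0.08, 0.55], [0.02, 0.55], [-0.03, 0.55], [-0.08, 0.54], [-0.13, 0.53], [-0.18, 0.52], [-0.23, 0.5], [-0.28, 0.47], [-0.32, 0.45], [-0.36, 0.41]]
```

>>> {"op": "arm_command", "data": {
  "rows": [
    {"delta_pos": [0,0,0.6],"rot": [0,0,0],"fingers": 0.7},
    {"delta_pos": [0,0,0.6],"rot": [0,0,0],"fingers": 0.7},
    {"delta_pos": [0,0,0.6],"rot": [0,0,0],"fingers": 0.7},
    {"delta_pos": [0,0,0.4],"rot": [0,0,0],"fingers": 0.7},
    {"delta_pos": [0,0,0],"rot": [0,0,0],"fingers": 0.7}
  ]
}}

```text
clock: 6.6
tcp_pos: [0.5213, 0.1534, 0.0814]
orientation: [-0.001, 0.509, 0.861, -0.001]
wrist_force: [-0.0, 0.2, -0.1]
finger_gap: 0.0253
```

>>> {"op": "arm_command", "data": {
  "rows": [
    {"delta_pos": [0.36,0.42,0],"rot": [0,0,0],"fingers": 0.7},
    {"delta_pos": [0.32,0.45,0],"rot": [0,0,0],"fingers": 0.7},
    {"delta_pos": [0.27,0.48,0],"rot": [0,0,0],"fingers": 0.7},
    {"delta_pos": [0.23,0.5,0],"rot": [0,0,0],"fingers": 0.7},
    {"delta_pos": [0.18,0.52,0],"rot": [0,0,0],"fingers": 0.7},
    {"delta_pos": [0.13,0.54,0],"rot": [0,0,0],"fingers": 0.7},
    {"delta_pos": [0.08,0.55,0],"rot": [0,0,0],"fingers": 0.7},
    {"delta_pos": [0.02,0.55,0],"rot": [0,0,0],"fingers": 0.7},
    {"delta_pos": [-0.03,0.55,0],"rot": [0,0,0],"fingers": 0.7},
    {"delta_pos": [-0.08,0.54,0],"rot": [0,0,0],"fingers": 0.7},
    {"delta_pos": [-0.13,0.53,0],"rot": [0,0,0],"fingers": 0.7},
    {"delta_pos": [-0.18,0.52,0],"rot": [0,0,0],"fingers": 0.7},
    {"delta_pos": [-0.23,0.5,0],"rot": [0,0,0],"fingers": 0.7},
    {"delta_pos": [-0.28,0.47,0],"rot": [0,0,0],"fingers": 0.7},
    {"delta_pos": [-0.32,0.45,0],"rot": [0,0,0],"fingers": 0.7},
    {"delta_pos": [-0.36,0.41,0],"rot": [0,0,0],"fingers": 0.7},
    {"delta_pos": [0,0,0],"rot": [0,0,0],"fingers": 0.7},
    {"delta_pos": [0,0,0],"rot": [0,0,0],"fingers": 0.7}
  ]
}}

```text
clock: 8.4
tcp_pos: [0.6635, 0.23, 0.083]
orientation: [0.0, 0.51, 0.86, 0.0]
wrist_force: [-0.2, 0.9, -0.1]
finger_gap: 0.0255
```

>>> {"op": "arm_command", "data": {
  "rows": [
    {"delta_pos": [-0.1,0.1,0],"rot": [0,0,0],"fingers": 0.7},
    {"delta_pos": [-0.1,0.1,0],"rot": [0,0,0],"fingers": 0.7},
    {"delta_pos": [0,0,0],"rot": [0,0,0],"fingers": 0.7}
  ]
}}

```text
clock: 8.7
tcp_pos: [0.6654, 0.2286, 0.0827]
orientation: [-0.002, 0.509, 0.861, -0.002]
wrist_force: [-6.7, -0.4, 2.4]
finger_gap: 0.0255
```

Run:
```python
from h import *
k=U(.085-.115*np.cos(1.7),.115*np.sin(1.7)); plan(*k,.2)
im,d=snap('top','t2'); im2,d2=snap('side','s2')
w=np.r_[k,.1]; c=proj('top',[w])[0].astype(int);c2=proj('side',[w])[0].astype(int)
f=lambda i,c:cv2.resize(i[c[1]-40:c[1]+40,c[0]-40:c[0]+40],(400,400),interpolation=cv2.INTER_CUBIC)
cv2.imwrite('pics/c3.png',np.clip(np.hstack([f(im,c),f(im2,c2)])*1.4,0,255).astype(np.uint8));print(c,c2)
```

```text
yaw 2.0733 turn 0.0 shift [ 0.189 -0.223 -5.862] tilt [-0.0054 -0.0003] F [-6.66 -0.35  2.37] gap 0.0255 t 8.7 tcp [0.6654 0.2286 0.0827]
[233 162] [334 163]
```

>>> {"op": "arm_command", "data": {
  "rows": [
    {"delta_pos": [0.15,-0.2,0],"rot": [0,0,0],"fingers": 0.7},
    {"delta_pos": [0.0,0.0,0],"rot": [0,0,0],"fingers": 0.7},
    {"delta_pos": [0,0,-0.5],"rot": [0,0,0],"fingers": 0.7},
    {"delta_pos": [0,0,-1],"rot": [0,0,0],"fingers": 0.7},
    {"delta_pos": [0,0,-1],"rot": [0,0,0],"fingers": 0.7},
    {"delta_pos": [0,0,-1],"rot": [0,0,0],"fingers": 0.5},
    {"delta_pos": [0,0,-1],"rot": [0,0,0],"fingers": 0.3},
    {"delta_pos": [0,0,-1],"rot": [0,0,0],"fingers": 0.3},
    {"delta_pos": [0,0,0],"rot": [0,0,0],"fingers": 0.3}
  ]
}}

```text
clock: 9.7
tcp_pos: [0.6656, 0.2296, 0.198]
orientation: [0.003, 0.509, 0.861, 0.003]
wrist_force: [-1.1, -0.2, 0.1]
finger_gap: 0.0597
```

Run:
```python
from h import *
plan(.479,-.327,.12,.145)
```

```text
yaw 2.0725 turn 0.3068 shift [-13.285  26.19    3.785] tilt [0.0077 0.0015] F [-1.14 -0.19  0.09] gap 0.0597 t 9.7 tcp [0.6656 0.2296 0.198 ]
```

>>> {"op": "arm_command", "data": {
  "rows": [
    {"delta_pos": [-0.9,-0.98,0],"rot": [0,0,0],"fingers": 0.3},
    {"delta_pos": [-0.9,-0.98,0],"rot": [0,0,0],"fingers": 0.3},
    {"delta_pos": [-0.9,-0.98,0],"rot": [0,0,0],"fingers": 0.3},
    {"delta_pos": [-0.9,-0.98,0],"rot": [0,0,0],"fingers": 0.3},
    {"delta_pos": [-0.9,-0.98,0],"rot": [0,0,0],"fingers": 0.3},
    {"delta_pos": [-0.9,-0.98,0],"rot": [0,0,0],"fingers": 0.3},
    {"delta_pos": [-0.9,-0.98,0],"rot": [0,0,0],"fingers": 0.3},
    {"delta_pos": [-0.9,-0.98,0],"rot": [0,0,0],"fingers": 0.3},
    {"delta_pos": [-0.9,-0.98,0],"rot": [0,0,0],"fingers": 0.3},
    {"delta_pos": [-0.9,-0.98,0],"rot": [0,0,0],"fingers": 0.3},
    {"delta_pos": [-0.9,-0.98,0],"rot": [0,0,0],"fingers": 0.3},
    {"delta_pos": [-0.9,-0.98,0],"rot": [0,0,0],"fingers": 0.3},
    {"delta_pos": [-0.9,-0.98,0],"rot": [0,0,0],"fingers": 0.3},
    {"delta_pos": [-0.9,-0.98,0],"rot": [0,0,0],"fingers": 0.3},
    {"delta_pos": [-0.9,-0.98,0],"rot": [0,0,0],"fingers": 0.3},
    {"delta_pos": [-0.9,-0.98,0],"rot": [0,0,0],"fingers": 0.3},
    {"delta_pos": [-0.9,-0.98,0],"rot": [0,0,0],"fingers": 0.3},
    {"delta_pos": [-0.9,-0.98,0],"rot": [0,0,0],"fingers": 0.3},
    {"delta_pos": [-0.9,-0.98,0],"rot": [0,0,0],"fingers": 0.3},
    {"delta_pos": [-0.9,-0.98,0],"rot": [0,0,0],"fingers": 0.3}
  ]
}}

```text
clock: 11.7
tcp_pos: [0.4923, -0.276, 0.1928]
orientation: [-0.0, 0.509, 0.861, -0.0]
wrist_force: [0.1, 0.9, -0.0]
finger_gap: 0.0595
```

>>> {"op": "arm_command", "data": {
  "rows": [
    {"delta_pos": [-0.9,-0.98,0],"rot": [0,0,0],"fingers": 0.3},
    {"delta_pos": [-0.9,-0.98,0],"rot": [0,0,0],"fingers": 0.3},
    {"delta_pos": [0,0,0],"rot": [0,0,0.0219],"fingers": 0.3},
    {"delta_pos": [0,0,0],"rot": [0,0,0.0219],"fingers": 0.3},
    {"delta_pos": [0,0,0],"rot": [0,0,0.0219],"fingers": 0.3},
    {"delta_pos": [0,0,0],"rot": [0,0,0.0219],"fingers": 0.3},
    {"delta_pos": [0,0,0],"rot": [0,0,0.0219],"fingers": 0.3},
    {"delta_pos": [0,0,0],"rot": [0,0,0.0219],"fingers": 0.3},
    {"delta_pos": [0,0,0],"rot": [0,0,0.0219],"fingers": 0.3},
    {"delta_pos": [0,0,0],"rot": [0,0,0.0219],"fingers": 0.3},
    {"delta_pos": [0,0,0],"rot": [0,0,0.0219],"fingers": 0.3},
    {"delta_pos": [0,0,0],"rot": [0,0,0.0219],"fingers": 0.3},
    {"delta_pos": [0,0,0],"rot": [0,0,0.0219],"fingers": 0.3},
    {"delta_pos": [0,0,0],"rot": [0,0,0.0219],"fingers": 0.3},
    {"delta_pos": [0,0,0],"rot": [0,0,0.0219],"fingers": 0.3},
    {"delta_pos": [0,0,0],"rot": [0,0,0.0219],"fingers": 0.3},
    {"delta_pos": [0,0,0],"rot": [0,0,0],"fingers": 0.3},
    {"delta_pos": [0,0,0],"rot": [0,0,0],"fingers": 0.3}
  ]
}}

```text
clock: 13.5
tcp_pos: [0.4757, -0.3254, 0.1929]
orientation: [-0.0, 0.997, 0.075, -0.0]
wrist_force: [0.3, 0.8, 1.1]
finger_gap: 0.0594
```

Run:
```python
from h import *
plan(.479,-.327,.0105,.145)
im,d=snap('top','t3')
pin=U(.085,0)
c=proj('top',[np.r_[U(0,.03),.07]])[0].astype(int);print(c)
b=im[c[1]-60:c[1]+45,c[0]-60:c[0]+60]
cv2.imwrite('pics/c3.png',np.clip(cv2.resize(b,None,fx=5,fy=5,interpolation=cv2.INTER_CUBIC)*1.4,0,255).astype(np.uint8))
```

```text
yaw 0.1494 turn 0.0007 shift [0.156 0.106 9.121] tilt [-0.0002  0.0001] F [0.3  0.78 1.12] gap 0.0594 t 13.5 tcp [ 0.4757 -0.3254  0.1929]
[261 203]
```

View pics/c3.png

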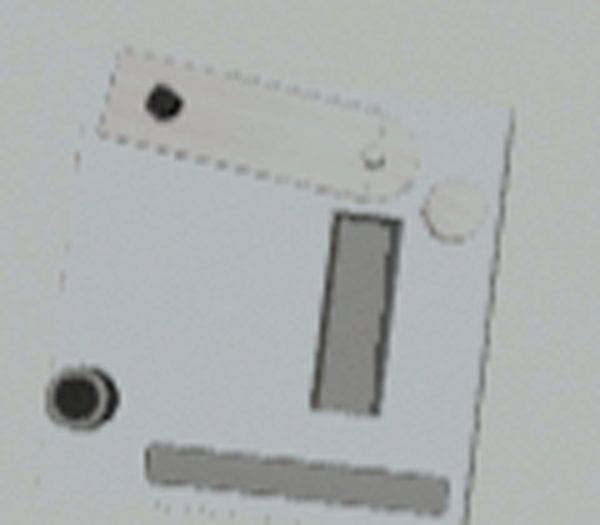

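The cover is now across the back of the unit, with its knob at crop (163,102), and the well is completely open (corners about (337,210), (405,218), (380,415), (311,408)). The dish at (453,210) has not moved.

>>> {"op": "arm_command", "data": {
  "rows": [
    {"delta_pos": [0.15,0.1,0.5],"rot": [0,0,0.0007],"fingers": 0.3},
    {"delta_pos": [0,0,1],"rot": [0,0,0],"fingers": 0.3},
    {"delta_pos": [0,0,1],"rot": [0,0,0],"fingers": 0.3},
    {"delta_pos": [0,0,1],"rot": [0,0,0],"fingers": 0.3},
    {"delta_pos": [0,0,1],"rot": [0,0,0],"fingers": 0.3},
    {"delta_pos": [0,0,1],"rot": [0,0,0],"fingers": 0.3},
    {"delta_pos": [0,0,0.5],"rot": [0,0,0],"fingers": 0.3},
    {"delta_pos": [0,0,0],"rot": [0,0,0],"fingers": 0.3}
  ]
}}

```text
clock: 14.35
tcp_pos: [0.478, -0.326, 0.0713]
orientation: [-0.001, 0.997, 0.071, -0.001]
wrist_force: [0.1, 0.8, 0.9]
finger_gap: 0.0596
```

Run:
```python
from h import *
o=np.array([201,143]);P=[tuple(np.array(q)/5-.4+o) for q in((337,210),(405,218),(380,415),(311,408))]
W=world('top',None,P,.07);print('well',W[:,:2].round(4).tolist(),W.mean(0).round(4))
a=(W[0]+W[1]-W[2]-W[3])[:2];print('yaw',np.arctan2(a[1],a[0]),'len',np.hypot(*a)/2,'pin',world('top',None,[(373/5-.4+201,157/5-.4+143)],.086),U(.085,0))
P=[(163/5-.4+201,102/5-.4+143)];k=world('top',None,P,.101)[0,:2]-U(.085,0);print('cover',np.arctan2(k[1],k[0])-UY)
plan(.479,-.327,.0105,.147)
im,d=snap('side','s3')
q=proj('side',[[.479,-.327,.04]])[0].astype(int)
cv2.imwrite('pics/c4.png',np.clip(cv2.resize(im[q[1]-40:q[1]+40,q[0]-50:q[0]+50],None,fx=6,fy=6,interpolation=cv2.INTER_CUBIC)*1.4,0,255).astype(np.uint8))
```

```text
well [[0.603, 0.1395], [0.5985, 0.1027], [0.4922, 0.1164], [0.4962, 0.1535]] [0.5475 0.128  0.07  ]
yaw -0.12932514186134575 len 0.10745269902444818 pin [[0.63015542 0.11894166 0.086     ]] [0.63221291 0.11832702]
cover 1.4552323250461559
yaw 0.1424 turn -0.0007 shift [0.048 0.065 3.038] tilt [-0.0027  0.0023] F [0.05 0.81 0.86] gap 0.0596 t 14.35 tcp [ 0.478  -0.326   0.0713]
```

View pics/c4.png

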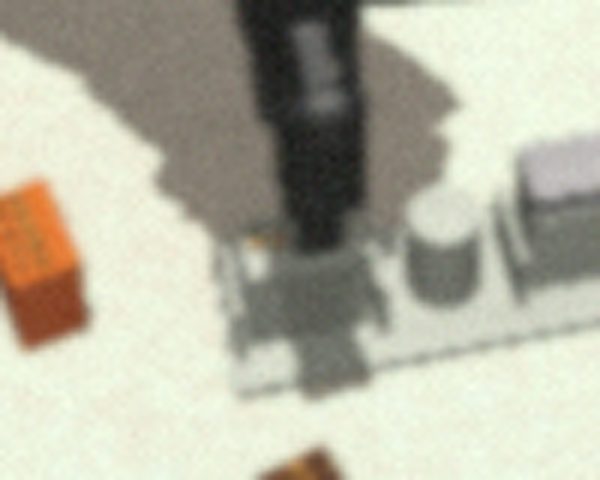

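Seen from the side, the finger is above the bur block between the dividers (about (320,250)), with pot and tall block untouched. I continue down and grip.

>>> {"op": "arm_command", "data": {
  "rows": [
    {"delta_pos": [0.04,0.06,0.8],"rot": [0,0,-0.0007],"fingers": 0.3},
    {"delta_pos": [0,0,0.8],"rot": [0,0,0],"fingers": 0.3},
    {"delta_pos": [0,0,0.8],"rot": [0,0,0],"fingers": 0.3},
    {"delta_pos": [0,0,0.6],"rot": [0,0,0],"fingers": 0.3},
    {"delta_pos": [0,0,0],"rot": [0,0,0],"fingers": 0.3},
    {"delta_pos": [0,0,0],"rot": [0,0,0],"fingers": 0.3},
    {"delta_pos": [0,0,0],"rot": [0,0,0],"fingers": 0.5},
    {"delta_pos": [0,0,0],"rot": [0,0,0],"fingers": 0.6},
    {"delta_pos": [0,0,0],"rot": [0,0,0],"fingers": 0.7},
    {"delta_pos": [0,0,0],"rot": [0,0,0],"fingers": 0.8},
    {"delta_pos": [0,0,0],"rot": [0,0,0],"fingers": 0.8},
    {"delta_pos": [0,0,0],"rot": [0,0,0],"fingers": 0.8}
  ],
  "squeeze": 30
}}

```text
clock: 15.6
tcp_pos: [0.4805, -0.3284, 0.0142]
orientation: [0.001, 0.997, 0.073, 0.001]
wrist_force: [-0.3, 0.4, 5.9]
finger_gap: 0.0255
```

>>> {"op": "arm_command", "data": {
  "rows": [
    {"delta_pos": [0,0,-0.2],"rot": [0,0,0],"fingers": 0.8},
    {"delta_pos": [0,0,-0.3],"rot": [0,0,0],"fingers": 0.8},
    {"delta_pos": [0,0,-0.7],"rot": [0,0,0],"fingers": 0.8},
    {"delta_pos": [0,0,-0.8],"rot": [0,0,0],"fingers": 0.8},
    {"delta_pos": [0,0,-0.8],"rot": [0,0,0],"fingers": 0.8},
    {"delta_pos": [0,0,-0.8],"rot": [0,0,0],"fingers": 0.8},
    {"delta_pos": [0,0,-0.8],"rot": [0,0,0],"fingers": 0.8},
    {"delta_pos": [0,0,-0.4],"rot": [0,0,0],"fingers": 0.8},
    {"delta_pos": [0,0,0],"rot": [0,0,0],"fingers": 0.8}
  ]
}}

```text
clock: 16.5
tcp_pos: [0.4806, -0.3286, 0.1105]
orientation: [0.001, 0.997, 0.073, 0.001]
wrist_force: [0.3, -0.2, -0.7]
finger_gap: 0.0255
```

Run:
```python
from h import *
plan(.5213,-.1197,.014)
im,d=snap('side','s4'); s=env.get_state()['tcp_pos']
q=proj('side',[s])[0].astype(int);print(q)
cv2.imwrite('pics/c5.png',np.clip(cv2.resize(im[q[1]-45:q[1]+45,q[0]-50:q[0]+50],None,fx=6,fy=6,interpolation=cv2.INTER_CUBIC)*1.4,0,255).astype(np.uint8))
```

```text
yaw 0.1462 turn 0.0 shift [  3.528 -10.045   4.813] tilt [ 0.0017 -0.0016] F [ 0.27 -0.23 -0.7 ] gap 0.0255 t 16.5 tcp [ 0.4806 -0.3286  0.1105]
[284 290]
```

View pics/c5.png

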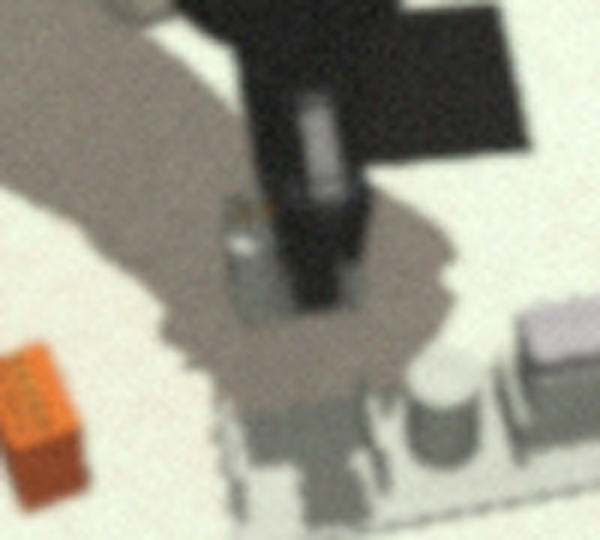

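The block hangs upright and level in the grip (crop (228-370, 200-320)), and its neighbours stayed in place. Next it goes to the mat.

>>> {"op": "arm_command", "data": {
  "rows": [
    {"delta_pos": [0.32,-0.91,0],"rot": [0,0,0],"fingers": 0.8},
    {"delta_pos": [0.32,-0.91,0],"rot": [0,0,0],"fingers": 0.8},
    {"delta_pos": [0.32,-0.91,0],"rot": [0,0,0],"fingers": 0.8},
    {"delta_pos": [0.32,-0.91,0],"rot": [0,0,0],"fingers": 0.8},
    {"delta_pos": [0.32,-0.91,0],"rot": [0,0,0],"fingers": 0.8},
    {"delta_pos": [0.32,-0.91,0],"rot": [0,0,0],"fingers": 0.8},
    {"delta_pos": [0.32,-0.91,0],"rot": [0,0,0],"fingers": 0.8},
    {"delta_pos": [0.32,-0.91,0],"rot": [0,0,0],"fingers": 0.8},
    {"delta_pos": [0.32,-0.91,0],"rot": [0,0,0],"fingers": 0.8},
    {"delta_pos": [0.32,-0.91,0],"rot": [0,0,0],"fingers": 0.8},
    {"delta_pos": [0.32,-0.91,0],"rot": [0,0,0],"fingers": 0.8},
    {"delta_pos": [0,0,0.8],"rot": [0,0,0],"fingers": 0.8},
    {"delta_pos": [0,0,0.8],"rot": [0,0,0],"fingers": 0.8},
    {"delta_pos": [0,0,0.8],"rot": [0,0,0],"fingers": 0.8},
    {"delta_pos": [0,0,0.8],"rot": [0,0,0],"fingers": 0.8},
    {"delta_pos": [0,0,0.6],"rot": [0,0,0],"fingers": 0.8},
    {"delta_pos": [0,0,0.4],"rot": [0,0,0],"fingers": 0.8},
    {"delta_pos": [0,0,0.2],"rot": [0,0,0],"fingers": 0.8},
    {"delta_pos": [0,0,0],"rot": [0,0,0],"fingers": 0.8},
    {"delta_pos": [0,0,0],"rot": [0,0,0],"fingers": 0.8}
  ]
}}

```text
clock: 18.55
tcp_pos: [0.5209, -0.1198, 0.0217]
orientation: [0.0, 0.997, 0.073, 0.0]
wrist_force: [0.4, 0.3, -0.6]
finger_gap: 0.0257
```

Not touching yet, so I lower in small steps.

>>> {"op": "arm_command", "data": {
  "rows": [
    {"delta_pos": [0,0,0.12],"rot": [0,0,0],"fingers": 0.8},
    {"delta_pos": [0,0,0.1],"rot": [0,0,0],"fingers": 0.8},
    {"delta_pos": [0,0,0.1],"rot": [0,0,0],"fingers": 0.8},
    {"delta_pos": [0,0,0.1],"rot": [0,0,0],"fingers": 0.8},
    {"delta_pos": [0,0,0],"rot": [0,0,0],"fingers": 0.8},
    {"delta_pos": [0,0,0],"rot": [0,0,0],"fingers": 0.8}
  ]
}}

```text
clock: 19.15
tcp_pos: [0.5204, -0.1197, 0.0128]
orientation: [0.0, 0.997, 0.073, -0.0]
wrist_force: [0.0, -0.3, -1.8]
finger_gap: 0.0254
```

>>> {"op": "arm_command", "data": {
  "rows": [
    {"delta_pos": [0,0,0.05],"rot": [0,0,0],"fingers": 0.8},
    {"delta_pos": [0,0,0.05],"rot": [0,0,0],"fingers": 0.8},
    {"delta_pos": [0,0,0],"rot": [0,0,0],"fingers": 0.8}
  ]
}}

```text
clock: 19.45
tcp_pos: [0.5207, -0.1198, 0.0121]
orientation: [0.0, 0.997, 0.073, 0.0]
wrist_force: [-3.4, 1.2, 9.0]
finger_gap: 0.0258
```

>>> {"op": "arm_command", "data": {
  "rows": [
    {"delta_pos": [0,0,0],"rot": [0,0,0],"fingers": 0.65},
    {"delta_pos": [0,0,0],"rot": [0,0,0],"fingers": 0.5},
    {"delta_pos": [0,0,0],"rot": [0,0,0],"fingers": 0.3},
    {"delta_pos": [0,0,0],"rot": [0,0,0],"fingers": 0.3},
    {"delta_pos": [0,0,0],"rot": [0,0,0],"fingers": 0.3},
    {"delta_pos": [0,0,-0.5],"rot": [0,0,0],"fingers": 0.3},
    {"delta_pos": [0,0,-1],"rot": [0,0,0],"fingers": 0.3},
    {"delta_pos": [0,0,-1],"rot": [0,0,0],"fingers": 0.2},
    {"delta_pos": [0,0,-1],"rot": [0,0,0],"fingers": 0.1},
    {"delta_pos": [0,0,-1],"rot": [0,0,0],"fingers": 0},
    {"delta_pos": [0,0,0],"rot": [0,0,0],"fingers": 0}
  ]
}}

```text
clock: 20.55
tcp_pos: [0.5226, -0.1205, 0.1044]
orientation: [0.001, 0.997, 0.073, 0.003]
wrist_force: [-0.4, -0.3, 1.3]
finger_gap: 0.0854
```

>>> {"op": "arm_command", "data": {
  "rows": [
    {"delta_pos": [0,0,0],"rot": [0,0,-0.0208],"fingers": 0},
    {"delta_pos": [0,0,0],"rot": [0,0,-0.0208],"fingers": 0},
    {"delta_pos": [0,0,0],"rot": [0,0,-0.0208],"fingers": 0},
    {"delta_pos": [0,0,0],"rot": [0,0,-0.0208],"fingers": 0},
    {"delta_pos": [0,0,0],"rot": [0,0,-0.0208],"fingers": 0},
    {"delta_pos": [0,0,0],"rot": [0,0,-0.0208],"fingers": 0},
    {"delta_pos": [0,0,0],"rot": [0,0,-0.0208],"fingers": 0},
    {"delta_pos": [0,0,0],"rot": [0,0,-0.0208],"fingers": 0},
    {"delta_pos": [0,0,0],"rot": [0,0,-0.0208],"fingers": 0},
    {"delta_pos": [0,0,0],"rot": [0,0,-0.0208],"fingers": 0},
    {"delta_pos": [0,0,0],"rot": [0,0,-0.0208],"fingers": 0},
    {"delta_pos": [0,0,0],"rot": [0,0,-0.0208],"fingers": 0},
    {"delta_pos": [0,0,0],"rot": [0,0,0],"fingers": 0},
    {"delta_pos": [0,0,0],"rot": [0,0,0],"fingers": 0}
  ]
}}

```text
clock: 21.95
tcp_pos: [0.5202, -0.1196, 0.1005]
orientation: [-0.0, 0.656, 0.755, -0.0]
wrist_force: [-0.2, 0.2, 0.1]
finger_gap: 0.0854
```

Run:
```python
from h import *
e=np.array([np.cos(.146),np.sin(.146)]); b=np.array([.5207,-.1198])-.002*e
print('target',b);plan(*b,.0125,.146+np.pi/2)
im,d=snap('side','s5');snap('top','t5')
q=proj('side',[np.r_[b,.03]])[0].astype(int);print(q)
# depth: points above mat
vv,uu=np.mgrid[q[1]-25:q[1]+25,q[0]-25:q[0]+25];w=world('side',d,np.c_[uu.ravel(),vv.ravel()])
m=(w[:,2]>.036)&(w[:,2]<.046)&(np.hypot(*(w[:,:2]-b).T)<.04);print(m.sum(),w[m].mean(0),cv2.minAreaRect(w[m][:,:2].astype(np.float32)*1000) if m.sum()>4 else 0)
cv2.imwrite('pics/c6.png',np.clip(cv2.resize(im[q[1]-50:q[1]+40,q[0]-50:q[0]+50],None,fx=6,fy=6,interpolation=cv2.INTER_CUBIC)*1.4,0,255).astype(np.uint8))
```

```text
target [ 0.51872128 -0.12009096]
yaw 1.7114 turn -0.0009 shift [-0.015 -0.073  4.4  ] tilt [-0.0006  0.0001] F [-0.22  0.23  0.07] gap 0.0854 t 21.95 tcp [ 0.5202 -0.1196  0.1005]
[298 251]
128 [ 0.51659256 -0.12222311  0.04086259] ((516.7577514648438, -118.89157104492188), (43.638671875, 26.678049087524414), 10.326738357543945)
```

View pics/c6.png

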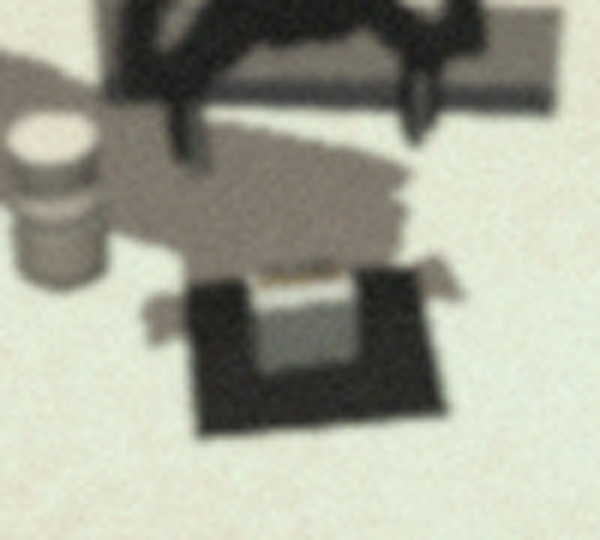

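The block stands upright near the mat's centre (crop (250-358, 270-370)), with the gripper above it turned to its ends.

>>> {"op": "arm_command", "data": {
  "rows": [
    {"delta_pos": [0.01,-0.12,0.6],"rot": [0,0,-0.0009],"fingers": 0},
    {"delta_pos": [0,0,0.8],"rot": [0,0,0],"fingers": 0},
    {"delta_pos": [0,0,0.8],"rot": [0,0,0],"fingers": 0},
    {"delta_pos": [0,0,0.8],"rot": [0,0,0],"fingers": 0},
    {"delta_pos": [0,0,0.8],"rot": [0,0,0],"fingers": 0},
    {"delta_pos": [0,0,0.5],"rot": [0,0,0],"fingers": 0},
    {"delta_pos": [0,0,0.3],"rot": [0,0,0],"fingers": 0.1},
    {"delta_pos": [0,0,0],"rot": [0,0,0],"fingers": 0.2},
    {"delta_pos": [0,0,0],"rot": [0,0,0],"fingers": 0.3},
    {"delta_pos": [0,0,0],"rot": [0,0,0],"fingers": 0.36},
    {"delta_pos": [0,0,0],"rot": [0,0,0],"fingers": 0.4}
  ]
}}

```text
clock: 23.15
tcp_pos: [0.5186, -0.1201, 0.0096]
orientation: [0.001, 0.652, 0.758, 0.0]
wrist_force: [0.0, 0.0, 0.2]
finger_gap: 0.0513
```

>>> {"op": "arm_command", "data": {
  "rows": [
    {"delta_pos": [0,0,0],"rot": [0,0,0],"fingers": 0.44},
    {"delta_pos": [0,0,0],"rot": [0,0,0],"fingers": 0.48},
    {"delta_pos": [0,0,0],"rot": [0,0,0],"fingers": 0.52},
    {"delta_pos": [0,0,0],"rot": [0,0,0],"fingers": 0.6},
    {"delta_pos": [0,0,0],"rot": [0,0,0],"fingers": 0.6},
    {"delta_pos": [0,0,0],"rot": [0,0,0],"fingers": 0.6}
  ]
}}

```text
clock: 23.75
tcp_pos: [0.5183, -0.12, 0.0093]
orientation: [0.0, 0.652, 0.758, 0.0]
wrist_force: [-1.5, 0.2, 5.5]
finger_gap: 0.0436
```

>>> {"op": "arm_command", "data": {
  "rows": [
    {"delta_pos": [0,0,-0.2],"rot": [0,0,0],"fingers": 0.6},
    {"delta_pos": [0,0,-0.4],"rot": [0,0,0],"fingers": 0.6},
    {"delta_pos": [0,0,-0.8],"rot": [0,0,0],"fingers": 0.6},
    {"delta_pos": [0,0,-0.8],"rot": [0,0,0],"fingers": 0.6},
    {"delta_pos": [0,0,-0.8],"rot": [0,0,0],"fingers": 0.6},
    {"delta_pos": [0,0,-0.8],"rot": [0,0,0],"fingers": 0.6},
    {"delta_pos": [0,0,-0.8],"rot": [0,0,0],"fingers": 0.6},
    {"delta_pos": [0,0,-0.8],"rot": [0,0,0],"fingers": 0.6},
    {"delta_pos": [0,0,-0.6],"rot": [0,0,0.0104],"fingers": 0.6},
    {"delta_pos": [0,0,0],"rot": [0,0,0.0104],"fingers": 0.6},
    {"delta_pos": [0,0,0],"rot": [0,0,0.0104],"fingers": 0.6},
    {"delta_pos": [0,0,0],"rot": [0,0,0.0104],"fingers": 0.6},
    {"delta_pos": [0,0,0],"rot": [0,0,0],"fingers": 0.6},
    {"delta_pos": [0,0,0],"rot": [0,0,0],"fingers": 0.6}
  ]
}}

```text
clock: 25.15
tcp_pos: [0.518, -0.1198, 0.129]
orientation: [-0.0, 0.745, 0.667, -0.0]
wrist_force: [-0.4, 0.2, -1.7]
finger_gap: 0.0437
```

Run:
```python
from h import *
plan(.5476,.1281,.13,np.pi/2-.12)
```

```text
yaw 1.4603 turn 0.0015 shift [12.482 -0.014 -0.05 ] tilt [-0.0001  0.    ] F [-0.41  0.23 -1.65] gap 0.0437 t 25.15 tcp [ 0.518  -0.1198  0.129 ]
```

>>> {"op": "arm_command", "data": {
  "rows": [
    {"delta_pos": [0.4,0,0],"rot": [0,0,0.0015],"fingers": 0.6},
    {"delta_pos": [0.8,0,0],"rot": [0,0,0],"fingers": 0.6},
    {"delta_pos": [0.9,0,0],"rot": [0,0,0],"fingers": 0.6},
    {"delta_pos": [0.9,0,0],"rot": [0,0,0],"fingers": 0.6},
    {"delta_pos": [0.9,0,0],"rot": [0,0,0],"fingers": 0.6},
    {"delta_pos": [0.9,0,0],"rot": [0,0,0],"fingers": 0.6},
    {"delta_pos": [0.9,0,0],"rot": [0,0,0],"fingers": 0.6},
    {"delta_pos": [0.9,0,0],"rot": [0,0,0],"fingers": 0.6},
    {"delta_pos": [0.9,0,0],"rot": [0,0,0],"fingers": 0.6},
    {"delta_pos": [0.9,0,0],"rot": [0,0,0],"fingers": 0.6},
    {"delta_pos": [0.9,0,0],"rot": [0,0,0],"fingers": 0.6},
    {"delta_pos": [0.9,0,0],"rot": [0,0,0],"fingers": 0.6},
    {"delta_pos": [0.9,0,0],"rot": [0,0,0],"fingers": 0.6},
    {"delta_pos": [0.7,0,0],"rot": [0,0,0],"fingers": 0.6},
    {"delta_pos": [0.58,0,0],"rot": [0,0,0],"fingers": 0.6},
    {"delta_pos": [0,0,0],"rot": [0,0,0],"fingers": 0.6},
    {"delta_pos": [0,0,0],"rot": [0,0,0],"fingers": 0.6},
    {"delta_pos": [0,0,0],"rot": [0,0,0],"fingers": 0.6}
  ]
}}

```text
clock: 26.95
tcp_pos: [0.5479, 0.1254, 0.1288]
orientation: [0.0, 0.749, 0.663, -0.0]
wrist_force: [0.3, -1.0, -0.7]
finger_gap: 0.0433
```

Run:
```python
from h import *
plan(.5476,.1281,.084,np.pi/2-.12)
im,d=snap('side','s6');snap('top','t6'); s=env.get_state()['tcp_pos']
q=proj('side',[s])[0].astype(int)
cv2.imwrite('pics/c7.png',np.clip(cv2.resize(im[q[1]-30:q[1]+50,q[0]-50:q[0]+50],None,fx=7,fy=7,interpolation=cv2.INTER_CUBIC)*1.4,0,255).astype(np.uint8));print(q)
# where corners of held block (if centred) and well should show in crop
def U3(x,y,z): return np.r_[U(x,y),z]
for n,c in(('well',[(.054,.019,.07),(.054,-.019,.07),(-.054,-.019,.07),(-.054,.019,.07)]),('blk bottom',[(.022,-.013,s[2]-.0063),(-.022,-.013,s[2]-.0063)])):
    print(n,((proj('side',[U3(*k) for k in c])-q+[50,30])*7).round().tolist())
```

```text
yaw 1.4488 turn -0.0003 shift [ 0.131 -0.029  2.239] tilt [-0.0003 -0.0004] F [ 0.28 -1.01 -0.72] gap 0.0433 t 26.95 tcp [0.5479 0.1254 0.1288]
[303 172]
well [[471.0, 307.0], [470.0, 351.0], [227.0, 345.0], [234.0, 300.0]]
blk bottom [[399.0, 239.0], [298.0, 237.0]]
```

View pics/c7.png

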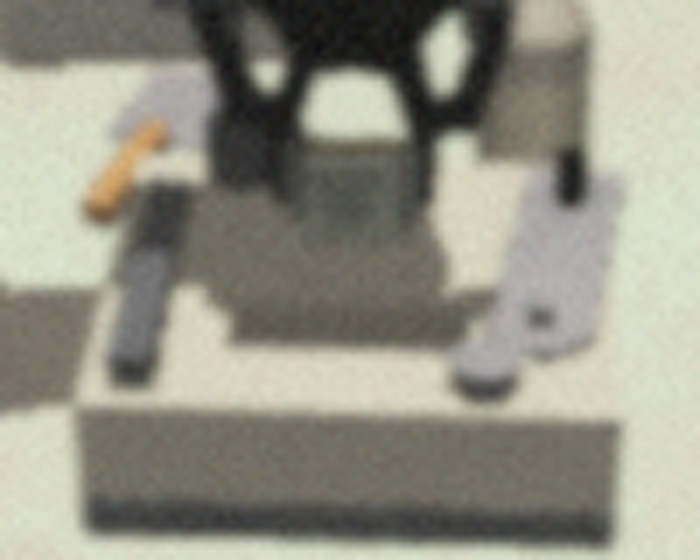

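In the side view, the block's lower edge lies at crop (298-400, 240), just where a centred grip predicts. It is over the well opening (233-490, about 343 front edge). I lower it.

>>> {"op": "arm_command", "data": {
  "rows": [
    {"delta_pos": [0.13,-0.03,0],"rot": [0,0,0],"fingers": 0.6},
    {"delta_pos": [0,0,0.5],"rot": [0,0,0],"fingers": 0.6},
    {"delta_pos": [0,0,0.5],"rot": [0,0,0],"fingers": 0.6},
    {"delta_pos": [0,0,0.5],"rot": [0,0,0],"fingers": 0.6},
    {"delta_pos": [0,0,0.5],"rot": [0,0,0],"fingers": 0.6},
    {"delta_pos": [0,0,0.3],"rot": [0,0,0],"fingers": 0.6},
    {"delta_pos": [0,0,0],"rot": [0,0,0],"fingers": 0.6},
    {"delta_pos": [0,0,0],"rot": [0,0,0],"fingers": 0.6},
    {"delta_pos": [0,0,0],"rot": [0,0,0],"fingers": 0.6}
  ]
}}

```text
clock: 27.95
tcp_pos: [0.5481, 0.1286, 0.0833]
orientation: [0.0, 0.749, 0.663, 0.0]
wrist_force: [0.7, 0.7, -1.3]
finger_gap: 0.0441
```

Run:
```python
from h import *
plan(.5476,.1281,.033,np.pi/2-.12)
```

```text
yaw 1.4494 turn -0.0002 shift [-0.031 -0.026  2.515] tilt [ 0.0009 -0.    ] F [ 0.68  0.67 -1.26] gap 0.0441 t 27.95 tcp [0.5481 0.1286 0.0833]
```

>>> {"op": "arm_command", "data": {
  "rows": [
    {"delta_pos": [0,0,0.2],"rot": [0,0,0],"fingers": 0.6},
    {"delta_pos": [0,0,0.2],"rot": [0,0,0],"fingers": 0.6},
    {"delta_pos": [0,0,0.3],"rot": [0,0,0],"fingers": 0.6},
    {"delta_pos": [0,0,0.3],"rot": [0,0,0],"fingers": 0.6},
    {"delta_pos": [0,0,0.3],"rot": [0,0,0],"fingers": 0.6},
    {"delta_pos": [0,0,0.3],"rot": [0,0,0],"fingers": 0.6},
    {"delta_pos": [0,0,0.3],"rot": [0,0,0],"fingers": 0.6},
    {"delta_pos": [0,0,0.3],"rot": [0,0,0],"fingers": 0.6},
    {"delta_pos": [0,0,0.2],"rot": [0,0,0],"fingers": 0.6},
    {"delta_pos": [0,0,0.1],"rot": [0,0,0],"fingers": 0.6},
    {"delta_pos": [0,0,0],"rot": [0,0,0],"fingers": 0.6},
    {"delta_pos": [0,0,0],"rot": [0,0,0],"fingers": 0.6},
    {"delta_pos": [0,0,0],"rot": [0,0,0],"fingers": 0.6}
  ]
}}

```text
clock: 29.25
tcp_pos: [0.548, 0.1286, 0.0332]
orientation: [0.0, 0.749, 0.663, 0.0]
wrist_force: [0.1, 1.1, -1.1]
finger_gap: 0.0439
```

>>> {"op": "arm_command", "data": {
  "rows": [
    {"delta_pos": [0,0,0.07],"rot": [0,0,0],"fingers": 0.6},
    {"delta_pos": [0,0,0.07],"rot": [0,0,0],"fingers": 0.6},
    {"delta_pos": [0,0,0.06],"rot": [0,0,0],"fingers": 0.6},
    {"delta_pos": [0,0,0],"rot": [0,0,0],"fingers": 0.6},
    {"delta_pos": [0,0,0],"rot": [0,0,0],"fingers": 0.6}
  ]
}}

```text
clock: 29.75
tcp_pos: [0.5476, 0.1286, 0.0288]
orientation: [-0.0, 0.749, 0.663, -0.0]
wrist_force: [0.0, -0.4, -1.9]
finger_gap: 0.0436
```

>>> {"op": "arm_command", "data": {
  "rows": [
    {"delta_pos": [0,0,0.05],"rot": [0,0,0],"fingers": 0.6},
    {"delta_pos": [0,0,0],"rot": [0,0,0],"fingers": 0.6},
    {"delta_pos": [0,0,0],"rot": [0,0,0],"fingers": 0.6}
  ]
}}

```text
clock: 30.05
tcp_pos: [0.5479, 0.1286, 0.0283]
orientation: [0.0, 0.749, 0.663, 0.0]
wrist_force: [-1.3, 0.7, 4.3]
finger_gap: 0.0437
```

>>> {"op": "arm_command", "data": {
  "rows": [
    {"delta_pos": [0,0,0],"rot": [0,0,0],"fingers": 0.45},
    {"delta_pos": [0,0,0],"rot": [0,0,0],"fingers": 0.4},
    {"delta_pos": [0,0,0],"rot": [0,0,0],"fingers": 0.35},
    {"delta_pos": [0,0,0],"rot": [0,0,0],"fingers": 0.32},
    {"delta_pos": [0,0,0],"rot": [0,0,0],"fingers": 0.32},
    {"delta_pos": [0,0,-0.2],"rot": [0,0,0],"fingers": 0.32},
    {"delta_pos": [0,0,-0.4],"rot": [0,0,0],"fingers": 0.32},
    {"delta_pos": [0,0,-0.6],"rot": [0,0,0],"fingers": 0.32},
    {"delta_pos": [0,0,-0.8],"rot": [0,0,0],"fingers": 0.32},
    {"delta_pos": [0,0,-0.8],"rot": [0,0,0],"fingers": 0.32},
    {"delta_pos": [0,0,-0.8],"rot": [0,0,0],"fingers": 0.32},
    {"delta_pos": [0,0,-0.8],"rot": [0,0,0],"fingers": 0.32},
    {"delta_pos": [0,0,-0.6],"rot": [0,0,0],"fingers": 0.5},
    {"delta_pos": [0,0,0],"rot": [0,0,0],"fingers": 0.8},
    {"delta_pos": [0,0,0],"rot": [0,0,0],"fingers": 1},
    {"delta_pos": [0,0,0],"rot": [0,0,0],"fingers": 1}
  ]
}}

```text
clock: 31.65
tcp_pos: [0.5471, 0.1285, 0.1271]
orientation: [-0.0, 0.749, 0.663, -0.001]
wrist_force: [-0.2, 0.1, 0.1]
finger_gap: 0.001
```

Run:
```python
from h import *
d=np.load('pics/top0.npy')
P=[(x/4-.375+205,y/4-.375+155) for x,y in [(101,307),(343,333),(341,363),(102,336)]]
print('bar ctr',world('top',d,P,.089).mean(0),U(-.092,.02))
P=[(x/5-.4+201,y/5-.4+143) for x,y in [(147,443),(450,477),(447,515),(147,483)]]
print('bar ctr2',world('top',d,P,.089).mean(0))
plan(*U(-.092,.02),.1,np.pi/2-.12)
im,d=snap('side','s7')
c=np.r_[U(0,0),.06];q=proj('side',[c])[0].astype(int)
cv2.imwrite('pics/c8.png',np.clip(cv2.resize(im[q[1]-45:q[1]+35,q[0]-50:q[0]+50],None,fx=7,fy=7,interpolation=cv2.INTER_CUBIC)*1.4,0,255).astype(np.uint8))
```

```text
bar ctr [0.45884887 0.15912781 0.089     ] [0.45878202 0.15895614]
bar ctr2 [0.45835216 0.15889586 0.089     ]
yaw 1.4494 turn -0.0002 shift [ 0.981 -4.566  1.361] tilt [-0.0013 -0.0002] F [-0.22  0.1   0.15] gap 0.001 t 31.65 tcp [0.5471 0.1285 0.1271]
```

View pics/c8.png

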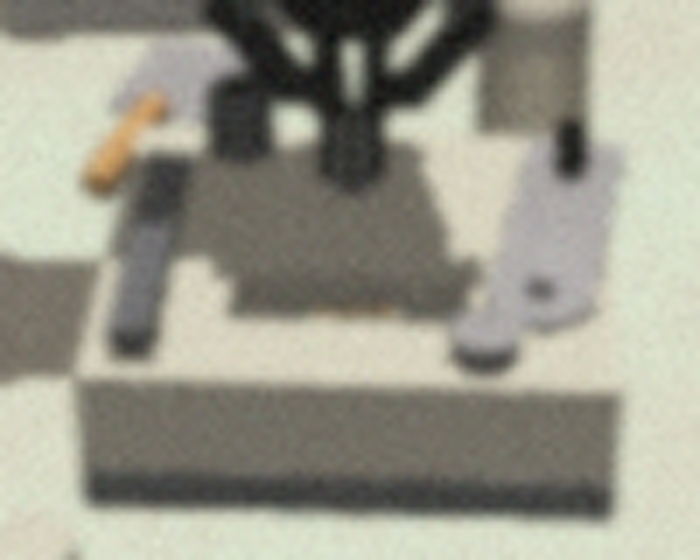

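The bur row shows inside the well at about (355,310), the gripper is clear with fingers shut, and the cover is still aside. On to the bar.

>>> {"op": "arm_command", "data": {
  "rows": [
    {"delta_pos": [0.2,-0.91,0],"rot": [0,0,0],"fingers": 1},
    {"delta_pos": [0.2,-0.91,0],"rot": [0,0,0],"fingers": 1},
    {"delta_pos": [0.2,-0.91,0],"rot": [0,0,0],"fingers": 1},
    {"delta_pos": [0.2,-0.91,0],"rot": [0,0,0],"fingers": 1},
    {"delta_pos": [0.18,-0.92,0],"rot": [0,0,0],"fingers": 1},
    {"delta_pos": [0,0,0.5],"rot": [0,0,0],"fingers": 1},
    {"delta_pos": [0,0,0.6],"rot": [0,0,0],"fingers": 1},
    {"delta_pos": [0,0,0.2],"rot": [0,0,0],"fingers": 1},
    {"delta_pos": [0,0,0],"rot": [0,0,0],"fingers": 1},
    {"delta_pos": [0,0,0],"rot": [0,0,0],"fingers": 1},
    {"delta_pos": [0,0,0],"rot": [0,0,0],"fingers": 1}
  ]
}}

```text
clock: 32.8
tcp_pos: [0.4602, 0.1589, 0.102]
orientation: [0.0, 0.749, 0.663, 0.0]
wrist_force: [-0.1, -0.6, -0.7]
finger_gap: 0.0002
```

Run:
```python
from h import *
plan(*U(-.092,.02),.089,np.pi/2-.12)
```

```text
yaw 1.4489 turn -0.0003 shift [-0.008 -0.07   0.649] tilt [ 0.0004 -0.0001] F [-0.14 -0.6  -0.71] gap 0.0002 t 32.8 tcp [0.4602 0.1589 0.102 ]
```

Now I press slowly: to just above contact, then about 5 mm further.

>>> {"op": "arm_command", "data": {
  "rows": [
    {"delta_pos": [0,-0.07,0.3],"rot": [0,0,0],"fingers": 1},
    {"delta_pos": [0,0,0.3],"rot": [0,0,0],"fingers": 1},
    {"delta_pos": [0,0,0.1],"rot": [0,0,0],"fingers": 1},
    {"delta_pos": [0,0,0.1],"rot": [0,0,0],"fingers": 1},
    {"delta_pos": [0,0,0.08],"rot": [0,0,0],"fingers": 1},
    {"delta_pos": [0,0,0],"rot": [0,0,0],"fingers": 1},
    {"delta_pos": [0,0,0],"rot": [0,0,0],"fingers": 1}
  ]
}}

```text
clock: 33.5
tcp_pos: [0.4579, 0.1592, 0.0844]
orientation: [-0.0, 0.749, 0.663, -0.0]
wrist_force: [-1.9, -0.8, 2.5]
finger_gap: 0.0005
```

>>> {"op": "arm_command", "data": {
  "rows": [
    {"delta_pos": [0,0,0.06],"rot": [0,0,0],"fingers": 1},
    {"delta_pos": [0,0,0.05],"rot": [0,0,0],"fingers": 1},
    {"delta_pos": [0,0,0],"rot": [0,0,0],"fingers": 1},
    {"delta_pos": [0,0,0],"rot": [0,0,0],"fingers": 1}
  ]
}}

```text
clock: 33.9
tcp_pos: [0.458, 0.1592, 0.0829]
orientation: [0.0, 0.749, 0.663, 0.0]
wrist_force: [-4.4, -0.8, 10.7]
finger_gap: -0.0003
```

>>> {"op": "arm_command", "data": {
  "rows": [
    {"delta_pos": [0,0,0.02],"rot": [0,0,0],"fingers": 1},
    {"delta_pos": [0,0,0],"rot": [0,0,0],"fingers": 1},
    {"delta_pos": [0,0,0],"rot": [0,0,0],"fingers": 1},
    {"delta_pos": [0,0,0],"rot": [0,0,0],"fingers": 1},
    {"delta_pos": [0,0,0],"rot": [0,0,0],"fingers": 1}
  ]
}}

```text
clock: 34.4
tcp_pos: [0.4581, 0.1592, 0.0828]
orientation: [0.0, 0.749, 0.663, 0.0]
wrist_force: [-5.6, -1.7, 13.3]
finger_gap: -0.0002
```

```bash
cat > bar.py <<'E'
from h import *
for n in('side','top'):
    im,d=env.read_camera(n)
    for y in(-.05,-.035,.075,.09):
        p=proj(n,[np.r_[U(-.092,y),.086]])[0]; x0,y0=p.round().astype(int)
        w=world(n,d,[(x0+i,y0+j) for i in(-1,0,1) for j in(-1,0,1)]);print(n,y,np.median(w[:,2]).round(4))
print(env.get_state()['wrist_force'],env.get_state()['tcp_pos'])
E
python3 bar.py
```

```text
side -0.05 0.0828
side -0.035 0.0827
side 0.075 0.1197
side 0.09 0.1312
top -0.05 0.0851
top -0.035 0.0839
top 0.075 0.566
top 0.09 0.564
[-4.54871822 -1.88103505 13.55506922] [0.45803726 0.15924379 0.08281922]
```

>>> {"op": "arm_command", "data": {
  "rows": [
    {"delta_pos": [0,0,-0.1],"rot": [0,0,0],"fingers": 1},
    {"delta_pos": [0,0,-0.1],"rot": [0,0,0],"fingers": 1},
    {"delta_pos": [0,0,-0.15],"rot": [0,0,0],"fingers": 1},
    {"delta_pos": [0,0,-0.4],"rot": [0,0,0],"fingers": 1},
    {"delta_pos": [0,0,-1],"rot": [0,0,0],"fingers": 1},
    {"delta_pos": [0,0,-1],"rot": [0,0,0],"fingers": 1},
    {"delta_pos": [0,0,-1],"rot": [0,0,0],"fingers": 1},
    {"delta_pos": [0,0,-1],"rot": [0,0,0],"fingers": 1},
    {"delta_pos": [-0.9,-0.2,-0.5],"rot": [0,0,0],"fingers": 1},
    {"delta_pos": [-1,-0.2,0],"rot": [0,0,0],"fingers": 1},
    {"delta_pos": [-1,-0.2,0],"rot": [0,0,0],"fingers": 1},
    {"delta_pos": [-1,-0.2,0],"rot": [0,0,0],"fingers": 1},
    {"delta_pos": [-1,-0.2,0],"rot": [0,0,0],"fingers": 1},
    {"delta_pos": [-1,-0.2,0],"rot": [0,0,0],"fingers": 1},
    {"delta_pos": [-1,-0.2,0],"rot": [0,0,0],"fingers": 1},
    {"delta_pos": [-1,-0.2,0],"rot": [0,0,0],"fingers": 1},
    {"delta_pos": [-1,-0.2,0],"rot": [0,0,0],"fingers": 1},
    {"delta_pos": [-1,-0.2,0],"rot": [0,0,0],"fingers": 1},
    {"delta_pos": [0,0,0],"rot": [0,0,0],"fingers": 1}
  ]
}}

```text
clock: 36.4
tcp_pos: [0.3945, -0.0339, 0.1871]
orientation: [0.001, 0.75, 0.662, 0.0]
wrist_force: [0.8, 1.2, 0.3]
finger_gap: -0.0001
```

```bash
python3 bar.py
python3 - <<'E'
from h import *
im,d=snap('top','t8'); print(env.get_state()['clock'])
cv2.imwrite('pics/c9.png',np.clip(cv2.resize(im[90:280,120:470],(800,434),interpolation=cv2.INTER_CUBIC)*1.4,0,255).astype(np.uint8))
q=proj('top',[np.r_[U(0,0),.06]])[0]; x0,y0=q.round().astype(int)
vv,uu=np.mgrid[y0-22:y0+22,x0-12:x0+12]; w=world('top',d,np.c_[uu.ravel(),vv.ravel()]); m=(w[:,2]>.05)&(w[:,2]<.066)&(np.hypot(*(w[:,:2]-UN).T)<.04)
r=cv2.minAreaRect(w[m][:,:2].astype(np.float32)*1000);print(m.sum(),w[m].mean(0),np.median(w[m][:,2]),r,'unit',UN)
E
```

```text
side -0.05 0.0892
side -0.035 0.089
side 0.075 0.0886
side 0.09 0.0896
top -0.05 0.0908
top -0.035 0.0895
top 0.075 0.0901
top 0.09 0.0888
[-0.24942158  0.70592577  0.99217443] [ 0.39485355 -0.03255843  0.18702128]
36.55
159 [0.54753851 0.12999542 0.05998088] 0.060701258433752535 ((547.495361328125, 130.4205780029297), (35.09111785888672, 68.33758544921875), 82.66728973388672) unit [0.5478 0.1283]
```

View pics/c9.png

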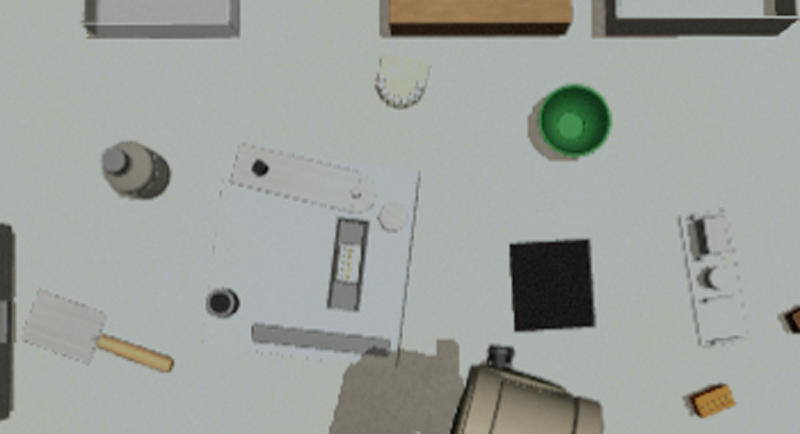

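The final picture shows the block upright and centred in the well (348,263), the cover aside, the bar level and the other visible things in place. The jar at about (498,379) is hidden under the raised arm, which clears it by about 110 mm. I'm handing in.

```bash
python3 -c "
from workcell import env
print(env.hand_in())"
```

```text
the job is handed in; nothing more can be done
None
```

The whole job was done in the order asked, and I handed it in at about 36.6 s on the robot's clock.

- **Cover:** I swung it by the knob to its stop. It measured about 1.69 rad there and is still aside in the last picture.
- **Block:** I took it from the rack across its width, stood it upright on the mat and let go. Then I gripped it by its two ends and lowered it onto the well floor, where the contact force was about 4 N. The last depth reading puts its top at 60 mm as expected, and it stands within about 2 mm of the well's centre.
- **Start bar:** I pressed it at its middle to the stop (tool tip at 83 mm, about 13 N) and held it for over half a second. It came back up level, at about 89 mm at both ends.

Two checks were incomplete:
- **Bar's left end:** The arm hid it while the bar was down, so the cameras confirmed only the right end at the stop.
- **White jar:** In the last picture the jar was under the raised arm, so I did not see it again after its last clear view on the mat side. The tool tip stayed well above it.

The last picture shows nothing else disturbed.

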